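# Uncover the touch-start flask mixer and hold the flask down on its spring ring

## Task

The amber flask needs mixing on the touch-start mixer, which runs only while its spring ring is held down. Lift the blue dust cover off the mixer and hang it by its wire handle on the hook of the little stand, never letting the cover touch the bench; then take the flask by its neck from the cork ring, set it upright in the mixer's ring and press it straight down, firmly but without ramming it, until the ring is fully down. Finish like that, still gripping the flask and holding the ring down, with the cover left hanging on its hook, and leave the dishes, tally counter and marker pen where they are.

Things in the scene. Friction and masses are not known exactly. Their poses are not given: they have to be found in the camera images.
- mixer: White round touch-start flask mixer, 132 mm in diameter, housing 60 mm high, standing fixed on the worktop; above the housing a spring carries a round black ring cradle. Origin: centre of its underside, on the worktop; z up along the ring's axis; its small control panel faces its own -x.
- cradle_ring (a point): Centre of the black ring cradle, level with the ring's top, 123 mm above the worktop when up; moves with the ring. The ring is a round bar 10 mm thick bent to a circle, 60 mm inside and 80 mm outside diameter; the round flask sinks into it and centres itself, its lowest point then 15 mm below this point. Hub top 24 mm below this point.
- cradle (a joint): How far the ring cradle is pressed down: 0 m up, 0.012 m fully down at a hard stop; the mixer runs from 0.008 m on. A spring pushes it up: the ring starts to give under about 3.5 N and takes about 14 N in all to reach the stop. It springs back when let go; the flask's weight alone does not press it down.
- cover: Blue round dust cover, 93 mm wide, 7 mm thick, 80 g, lying loose on the ring cradle, its 50 mm plug reaching 10 mm down inside the ring. Origin: centre of the disc's underside, z up. On it stands a rigid handle of 6 mm steel wire: straight bar along the cover's y axis from y = -31 to +31 mm, 66 mm above the origin, on uprights at y = +-41 mm; 57 mm open height under the bar.
- cover_bar (a point): Middle of the bar of the cover's wire handle, on the wire's centre line. Gripping the bar to one side of this middle leaves room for the hook on the other side.
- hook_stand: Small fixed lab stand: grey base plate 150 x 100 x 12 mm, steel rod 265 mm high and 12 mm thick, and one hook of 8 mm wire pointing along the stand's own -x. Origin: foot of the rod, on the worktop, z up. The hook's arm leaves the rod at 232 mm height, dips to its seat 98 mm out from the rod and turns up to its tip 121 mm out. Base reaches 130 mm in front of the rod.
- hook_seat (a point): Top of the hook's wire at the bottom of its dip, 230 mm above the worktop, where a hung handle bar comes to rest (bar centre 3 mm above this point).
- hook_tip (a point): Very top of the hook's upturned tip, 20 mm above the seat and 23 mm in front of it.
- flask: Round-bottomed amber glass flask with a white stopper, closed and dry, about 220 g, standing loose and upright in the cork ring. Origin: lowest point of the round bottom, z up along the neck. Ball 85 mm in diameter, straight neck 28 mm in diameter from 85 to 130 mm above the origin, rim 32 mm wide, stopper top at 150 mm.
- flask_neck (a point): Point on the axis of the flask's neck where it is best gripped, 110 mm above its lowest point.
- cork_ring: Loose cork ring the flask stands in: 90 mm outside diameter, 30 mm high, with a round hollow,, origin at the centre of its underside; the flask's lowest point sits 17 mm above the worktop.
- dish_a: Lower of two stacked petri dishes (62 mm diameter, 15 mm high each), origin at the centre of its underside; a bystander.
- dish_b: Upper of the two stacked petri dishes; a bystander.
- counter: Chromed hand tally counter, 49 x 46 x 26 mm, origin at its underside; a bystander.
- marker: Marker pen with a black cap, 132 mm long, 12 mm thick, lying; a bystander.
Mind the look-alikes: they are no part of the job. Of the things shaped like the flask, the amber one is meant.

How it is judged:
On the way, in this order (a step that is already met when the one before it is completed fails the run):
1. the dust cover hangs by its handle on the stand's hook, let go and at rest (distance between cover_bar and hook_seat below 0.06 m and height (world z) of cover_bar above 0.205 m and angle between cover's own z axis and vertical below 0.7 rad and contact force between cover and hook_stand above 0.3 N and contact force between the fingers and cover below 0.05 N and linear speed of cover below 0.08 m/s), for 0.3 s.
2. the gripped flask sits upright in the mixer's ring and the ring is pressed fully down (value of joint cradle above 0.008 m and horizontal distance between flask and cradle_ring below 0.012 m and contact force between flask and mixer above 5 N and contact force between the fingers and flask above 2 N), for 0.3 s.
At the end, for the whole second after the job is handed in: Through the last second: fingers grip the flask (over 2 N), upright within 0.2 rad, centred within 12 mm, pressing (over 5 N) the ring at least 8 of its 12 mm down; arm off the mixer; cover hanging still on the hook, bar within 60 mm of the seat and above 205 mm, level within 0.7 rad (all of step 2 and angle between flask's own z axis and vertical below 0.2 rad and contact force between each of the arm, the fingers and mixer below 1 N and linear speed of flask below 0.03 m/s and distance between cover_bar and hook_seat below 0.06 m and height (world z) of cover_bar above 0.205 m and angle between cover's own z axis and vertical below 0.7 rad and contact force between cover and hook_stand above 0.3 N and linear speed of cover below 0.08 m/s); the arm keeps its last pose, push and grip.
It fails at once if the cover is dropped or laid on the bench (height (world z) of cover below 0.07 m).
It fails at once if the flask is tipped over (angle between flask's own z axis and vertical above 0.7 rad).
It fails at once if the flask is rammed into the ring (over 80 N) (contact force between flask and mixer above 80 N).
It fails at once if the petri dishes, tally counter or marker are moved by more than 3 cm (distance of any of dish_a, dish_b, counter, marker from where it was at the start of the episode above 0.03 m).
It also fails if it takes over 58 s, if anything falls off the work surface, if the arm or the gripper's body presses on something with over 40 N, if the wrist force passes 120 N, or if a joint passes its speed limit or range.

## Robot

A 7-joint arm with a two-finger parallel gripper is mounted at the origin on a cart in front of the work surface, level with it; the furniture and walls round the work are solid. World frame = base frame: x ahead of the robot, y to its left, z up, the work surface at z = 0. Lengths are in m, angles in rad, forces in N, time in s.
With the tool pointing down it reaches from about 0.4 to 0.85 m from the base axis. Payload 10.4 kg.
Tool frame: the origin (TCP) lies on the centre line of the jaws, within the pads' length; the fingertips stand 14 mm ahead of it and the grasp point (between the pads) lies 5 mm behind it (manip.tip_reach is the distance from the TCP to the fingertips, in m); z points along the fingers, y is the line along which they close (so a half turn about z gives the same grasp; the last joint's range is limited). The gripper opens to 85 mm and grips with 20 to 120 N. Pads are 22 mm wide; open, the fingers measure 114 mm over their backs; the gripper's body (76 mm by 85 mm) begins 54 mm behind the grasp point. The pads swing forward as they close: fully open they stand 13 mm farther back than shut.
Start: joints at [-1.287, 0.332, -0.065, 1.46, 0.022, 1.35, -0.088], TCP at [0.189, 0.596, 0.245] pointing down, gripper open.
Joint ranges: [-2.6, 2.6], [-0.5, 2.12], [-1.47, 1.34], [0.16, 2.42], [-1.27, 4.41], [0.06, 2.06], [-2.6, 2.6]. Speed limits (rad/s): [2.22, 2.22, 2.79, 2.79, 3.14, 3.14, 3.14].

## Interface

Orientations are given as a unit quaternion [x, y, z, w].
In Python, from workcell import manip gives the robot as it stands.
- The arm moves only by the shell command python3 -m pendant 'ROWS' [FORCE]. ROWS is JSON, a list of rows, each a list of 7 numbers: the shift along the tool's x, y, z in units of 50 mm (1.0 is 50 mm), then the turn, a rotation vector about the tool's x, y, z in units of 8 degrees (1.0 is 8 degrees), then the opening, from -1 (shut) to 1 (fully open), so that 0 is half open. In form: [[dx, dy, dz, ax, ay, az, jaw], ...]. A call has exactly 10 rows; each row is the pose to reach, as a shift and turn from the pose commanded when the call began, along the tool's axes at that moment; what a row does not reach only later rows make up. A row lasts 1/8 s, in which the tool goes at most 62.5 mm and 10.7 degrees, less where a joint would pass 70% of its speed; a pose out of reach is approached as far as the arm can. A call with a gripper value outside its range is refused whole. The fingers move at their own pace and stop on an object; FORCE is the grip in N (left out, the last holds). Time passes only in rows, so rows that repeat a pose let the fingers close, or fill a call up. It gives the time, the measured TCP pose, the force, the opening and the grip force at its end, in the units of the state.
- manip.get_obs(): the state, without advancing time (a new reading comes with each control period).
- manip.camera(name): name is "scene" or "top" or "wrist"; returns (picture, depth): 420x560x3 uint8, red, green, blue; 420x560 float32, m along the optical axis (not along the pixel's ray), 0 where there is no reading.
- manip.get_calibration(name): a dict with "fx", "fy", "cx", "cy" (pixels), "xyz" and "orientation" of the camera in the world. Camera axes: x right, y up, looking along -z (the intrinsics and any distortion apply to the point x, -y, -z); pixel columns grow to the right and rows downward; lengths in m; the calibration is good to about 2 mm. A picture is of the moment at which its call begins: read the wrist's pose just before it. get_calibration takes no time and is no camera call; for the wrist camera it gives the pose at the moment of the call.
- manip.hand_in(): hands the job in; it is judged then, once.
Trained networks look in the newest picture that a camera, given by its name, has taken for a name from the list of things; names that differ only in an ending like _2 or _b are one class to them, and where a whole thing is asked for, a point or a joint stands for the part that bears it (a point fixed in the world has none). Each returns a list of dicts, best first, with "p" (0 to 1); they miss things now and then, are a little off and sometimes report something else, mostly with a low value. They report only what shows in the picture. A call takes as long as a camera call. They do not tell look-alikes from the thing itself.
- manip.find_in(thing, camera): "box" ([left, top, right, bottom] in pixels, round what is visible of it).
- manip.trace(thing, camera): "pixels" (420x560 bool, what is visible of it) and "box" ([left, top, right, bottom] in pixels, round what is visible of it).
- manip.tip_of(thing, camera): "pixel" ([column, row] in pixels: a listed point, or the origin of a listed thing).
The state is a dict: "clock": time; "joint_pos": joint angles; "joint_velocities": joint speeds; "tau": joint torques, N m; "position": TCP position; "ee_rot": TCP orientation; "ft_force": force on the tool from outside, world axes, zero at the start; "torque": the same for the moment, N m; "grip_width": opening from 0.0 (shut) to 1.0 (fully open); "grasp_force": force on a finger pad.
Only numpy, scipy, OpenCV 4.12 (cv2) and the standard library are available. Lean on these libraries where they do the work, as an engineer would, in place of code of your own. Each camera call takes 0.05 s, during which the arm holds its last target. There are 200 camera calls.

## Working session

There is one attempt and no reset: what is moved stays moved. The work goes in short steps, Python scripts to look and compute and a shell command to move; the robot and the scene stay as the last step left them, time stands still between calls to the robot, and variables do not carry over. Pictures are saved under pics/ and viewed, at most 10 in all, crops included, and the job is handed in when it is done.

```bash
mkdir -p pics
cat > h.py <<'E'
import numpy as np, cv2
from scipy.spatial.transform import Rotation as R
from workcell import manip
def cam(n):
    c=manip.get_calibration(n); im,d=manip.camera(n); return im,d,c
def world(c,u,v,d):
    p=np.array([(u-c['cx'])/c['fx']*d,-(v-c['cy'])/c['fy']*d,-d])
    return R.from_quat(c['orientation']).apply(p)+np.array(c['xyz'])
def ray(c,u,v,z):
    p=np.array(c['xyz']); q=world(c,u,v,1.0)-p
    return p+q*(z-p[2])/q[2]
def save(n,im): cv2.imwrite('pics/'+n,im[:,:,::-1])
def cloud(c,d):
    v,u=np.mgrid[:420,:560]
    p=np.stack([(u-c['cx'])/c['fx']*d,-(v-c['cy'])/c['fy']*d,-d],-1)
    return p@R.from_quat(c['orientation']).as_matrix().T+np.array(c['xyz'])
def rel(p):  # world point -> tool-frame shift in units
    o=manip.get_obs(); return R.from_quat(o['ee_rot']).inv().apply(np.array(p)-o['position'])/0.05
E
python3 - <<'E'
from h import *
a,d,c=cam('scene'); b,d2,c2=cam('top')
save('a.png',np.vstack([a,b])[:, :] if 0 else cv2.resize(np.hstack([a,b]),(800,300)))
save('s.png',a);save('t.png',b)
np.savez('m.npz',d=d,d2=d2)
print({k:manip.get_obs()[k] for k in('clock','position','ee_rot','ft_force','grip_width')})
for n,cc,dd in(('top',c2,d2),('scene',c,d)):
    print(n,cc)
    for t in('cradle_ring','cover','cover_bar','hook_stand','hook_seat','hook_tip','flask','flask_neck','mixer'):
        for r in manip.tip_of(t,n)[:3]:
            u,v=r['pixel'];D=dd[int(v),int(u)]
            print(t,round(r['p'],2),np.round([u,v]),np.round(world(cc,u,v,D),3))
E
```

```text
{'clock': 0.1, 'position': array([0.18866176, 0.59550786, 0.24461248]), 'ee_rot': array([ 1.52805394e-01,  9.88256104e-01, -6.14681339e-04, -8.06820891e-05]), 'ft_force': array([-0.48325038, -0.53045064, -0.26504671]), 'grip_width': 1.001194890902089}
top {'fx': 460.0704349658125, 'fy': 460.0704349658125, 'cx': 273.7540538640652, 'cy': 216.94937494288826, 'xyz': array([0.35937341, 0.05250796, 1.3822977 ]), 'orientation': array([-0.06642142,  0.05643865,  0.7091623 , -0.69963684])}
cover 0.95 [250. 248.] [0.488 0.13  0.194]
cover_bar 0.93 [247. 242.] [0.51  0.143 0.132]
cover_bar 0.17 [251. 249.] [0.49  0.132 0.139]
hook_stand 0.93 [275. 161.] [0.768 0.063 0.035]
hook_seat 0.67 [279. 173.] [0.735 0.053 0.017]
hook_tip 0.8 [283. 183.] [0.705 0.04  0.016]
flask 0.88 [194. 237.] [0.531 0.294 0.104]
flask 0.63 [175. 282.] [0.405 0.347 0.089]
flask_neck 0.87 [170. 283.] [0.401 0.348 0.149]
flask_neck 0.8 [184. 233.] [0.533 0.309 0.169]
mixer 0.75 [253. 251.] [0.485 0.127 0.127]
scene {'fx': 389.2230967888912, 'fy': 389.2230967888912, 'cx': 274.6132112667944, 'cy': 212.96178260251213, 'xyz'
[... 172 characters left out ...]
8]
cradle_ring 0.28 [220. 201.] [0.515 0.28  0.057]
cover 0.83 [239. 221.] [0.496 0.123 0.129]
cover 0.37 [272. 200.] [0.652 0.235 0.028]
cover_bar 0.92 [233. 195.] [0.549 0.27  0.071]
hook_stand 0.93 [342. 225.] [0.77  0.058 0.013]
hook_stand 0.66 [276. 401.] [ 0.376 -0.232  0.009]
hook_seat 0.64 [324. 177.] [ 0.862  0.263 -0.003]
hook_seat 0.28 [274. 400.] [ 0.375 -0.228  0.008]
hook_tip 0.73 [317. 177.] [0.654 0.044 0.248]
hook_tip 0.42 [225. 205.] [0.525 0.274 0.041]
flask 0.94 [223. 203.] [0.521 0.277 0.047]
flask 0.76 [176. 213.] [0.396 0.32  0.038]
flask_neck 0.92 [220. 173.] [0.532 0.301 0.133]
flask_neck 0.63 [169. 186.] [0.404 0.35  0.111]
mixer 0.88 [241. 253.] [0.477 0.092 0.053]
```

Run:
```python
import cv2,numpy as np
s=cv2.imread('pics/s.png');t=cv2.imread('pics/t.png')
cv2.imwrite('pics/s2.png',cv2.resize(s[120:300,130:400],(800,533),interpolation=cv2.INTER_CUBIC))
cv2.imwrite('pics/t2.png',cv2.resize(t[130:330,130:400],(800,593),interpolation=cv2.INTER_CUBIC))
```

```text
(no output)
```

View pics/s2.png

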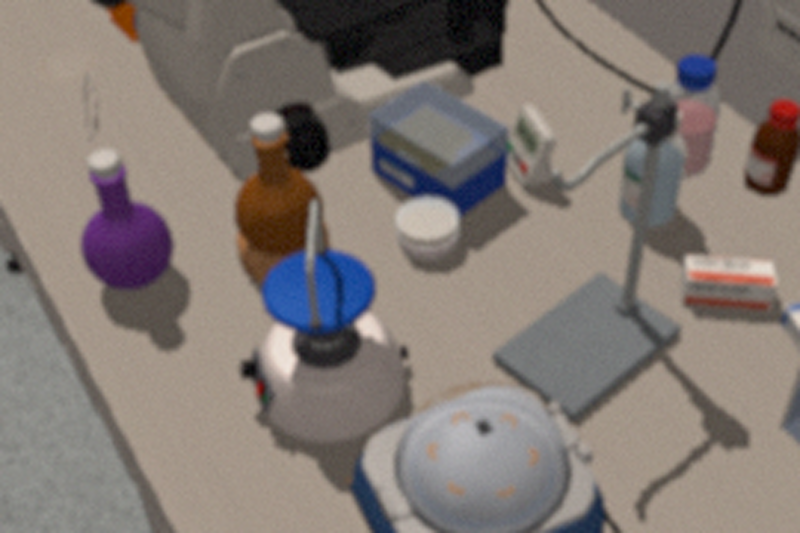

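View pics/t2.png

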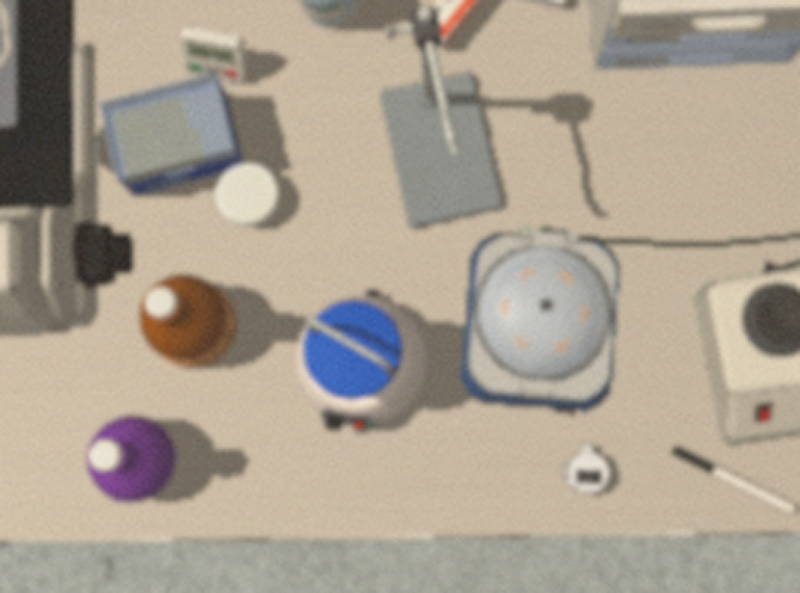

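The flask-shaped things are the amber one at top pixel (194,237) and the purple one at (175,282). The enlarged crops show that the amber one is the flask meant, standing in its cork ring. The blue cover with its bar runs from (234,238) to (263,253) in the top image. The hook tip is at about (283,181) there.

Run:
```python
from h import *
c=manip.get_calibration('top');s=manip.get_calibration('scene');m=np.load('m.npz')
P=lambda *a:print(a[0],np.round(a[1],4))
e1=ray(c,234,238,.186);e2=ray(c,263.3,253.5,.186)
P('bar',[e1,e2,(e1+e2)/2]);print(np.degrees(np.arctan2(*(e2-e1)[1::-1])))
pc=cloud(c,m['d2']);ps=cloud(s,m['d'])
T=cv2.imread('pics/t.png')[:,:,::-1].astype(int);S=cv2.imread('pics/s.png')[:,:,::-1].astype(int)
for n,im,p in(('top',T,pc),('scene',S,ps)):
    r,g,b=im[...,0],im[...,1],im[...,2]
    k=(b>150)&(r<90)&(p[...,2]>.11)&(p[...,2]<.16)&(abs(p[...,0]-.5)<.1)
    q=p[k];P(n+' cover',[np.median(q,0),q.min(0),q.max(0)])
    ce,rad=cv2.minEnclosingCircle(q[:,:2].astype(np.float32));print(ce,rad)
    k=(p[...,2]>.20)&(p[...,2]<.3)&(abs(p[...,0]-.7)<.15)&(abs(p[...,1]-.05)<.12)
    q=p[k];P('hook',len(q))
    if len(q): P('',q[np.argsort(q[:,0])][::max(1,len(q)//14)])
    k=(p[...,2]>.12)&(p[...,2]<.2)&(abs(p[...,0]-.53)<.06)&(abs(p[...,1]-.3)<.06)
    q=p[k];P('flask top',np.median(q,0))
    k=(q[:,2]>.155);P('stop',[np.median(q[k],0),q[k].min(0),q[k].max(0)])
tip=ray(c,282.9,181.3,.25);P('tip top',tip)
for v in((319.7,182),(317.5,179)):P('tip scene',ray(s,*v,.25))
P('rod top',ray(c,273.4,135,.265));P('rodfoot scene',ray(s,342,225,.012))
# stopper top top-cam centre
P('stopper',ray(c,130+160/2.963,130+302/2.963,.165))
for t in('dish_a','counter','marker'):
    for r in manip.tip_of(t,'top')[:1]:P(t,ray(c,*r['pixel'],.02))
for t in('hook_stand','cover','flask'):
    for r in manip.trace(t,'top')[:1]:print(t,r['box'],r['pixels'].sum())
```

```text
bar [[0.5152 0.1731 0.186 ]
 [0.4735 0.0966 0.186 ]
 [0.4944 0.1349 0.186 ]]
-118.61413423976617
top cover [[0.4917 0.1403 0.1304]
 [0.4559 0.0965 0.1229]
 [0.5392 0.179  0.1382]]
(0.49605342745780945, 0.13778002560138702) 0.04320664703845978
hook 266
 [[0.6506 0.0428 0.2498]
 [0.6705 0.045  0.2344]
 [0.6872 0.0473 0.2322]
 [0.7019 0.0522 0.2371]
 [0.7185 0.0598 0.2358]
 [0.7351 0.0622 0.2346]
 [0.75   0.0593 0.2385]
 [0.7556 0.0752 0.2229]
 [0.7577 0.0695 0.2481]
 [0.7629 0.101  0.2347]
 [0.7651 0.0668 0.2498]
 [0.7679 0.0642 0.2494]
 [0.7702 0.0744 0.251 ]
 [0.7744 0.0745 0.2469]]
flask top [0.5363 0.307  0.1641]
stop [[0.5386 0.3093 0.1657]
 [0.5251 0.2968 0.1569]
 [0.5526 0.3231 0.1723]]
scene cover [[0.4914 0.1368 0.1293]
 [0.455  0.0976 0.1258]
 [0.539  0.1795 0.1328]]
(0.49749675393104553, 0.13900449872016907) 0.04253936558961868
hook 395
 [[0.6516 0.0428 0.245 ]
 [0.6668 0.0429 0.2263]
 [0.6885 0.0462 0.2285]
 [0.7081 0.0544 0.2344]
 [0.7302 0.0565 0.2319]
 [0.7524 0.0587 0.2326]
 [0.7566 0.0581 0.2399]
 [0.7583 0.0621 0.2307]
 [0.7619 0.0698 0.2475]
 [0.7659 0.0999 0.2441]
 [0.7678 0.0767 0.2464]
 [0.7694 0.0556 0.2215]
 [0.7721 0.0625 0.2565]
 [0.7758 0.0634 0.2043]
 [0.7847 0.0593 0.2214]]
flask top [0.5368 0.3021 0.1505]
stop [[0.5381 0.3064 0.1646]
 [0.526  0.295  0.1552]
 [0.5541 0.3249 0.1672]]
tip top [0.6498 0.043  0.25  ]
tip scene [0.6489 0.0262 0.25  ]
tip scene [0.6507 0.0366 0.25  ]
rod top [0.7677 0.0655 0.265 ]
rodfoot scene [0.7707 0.0603 0.012 ]
stopper [0.5363 0.3094 0.165 ]
dish_a [0.6641 0.2571 0.02  ]
counter [ 0.3812 -0.0828  0.02  ]
marker [ 0.3716 -0.2283  0.02  ]
hook_stand [257.0, 131.6, 300.1, 206.9] 1778
cover [233.5, 232.5, 266.6, 263.9] 894
flask [157.7, 269.0, 190.2, 299.2] 681
```

```bash
python3 -m pendant '[[-1,-0.7,-0.3,0,0,1.3,1],[-2,-1.4,-0.3,0,0,2.6,1],[-3,-2.2,-0.3,0,0,3.9,1],[-4,-2.9,-0.3,0,0,5.2,1],[-5,-3.7,-0.3,0,0,6.5,1],[-6,-4.4,-0.3,0,0,7.8,1],[-7,-5.2,-0.3,0,0,9.1,1],[-8,-5.9,-0.3,0,0,10.4,1],[-8.7,-6.5,-0.3,0,0,11.7,1],[-8.7,-6.5,-0.3,0,0,12.6,1]]' 60
python3 - <<'E'
from h import *
a,d,c=cam('wrist');save('w1.png',a);np.savez('w1.npz',d=d)
o=manip.get_obs();print(o['clock'],o['position'],o['joint_pos'].round(2),R.from_quat(o['ee_rot']).as_matrix().round(3))
for t in('cover_bar','cover','cradle_ring'):
    for r in manip.tip_of(t,'wrist')[:2]:
        print(t,r['p'],r['pixel'],ray(c,*r['pixel'],{'cover_bar':.189,'cover':.13,'cradle_ring':.123}[t]))
E
```

```text
clock: 2.55
position: [0.507, 0.1504, 0.2606]
ee_rot: [0.862, 0.507, 0.0, 0.001]
ft_force: [-0.9, 1.6, 0.1]
grip_width: 0.998
grasp_force: 0.0
2.6 [0.50609985 0.15265256 0.26040882] [-0.79  0.1   0.45  1.72 -0.05  1.33 -0.85] [[ 0.488  0.873  0.   ]
 [ 0.873 -0.488 -0.   ]
 [ 0.     0.    -1.   ]]
cover_bar 0.74 [270.7, 247.3] [0.49952931 0.1420585  0.189     ]
cover 0.97 [269.3, 216.9] [0.49825111 0.14352829 0.13      ]
```

View pics/w1.png

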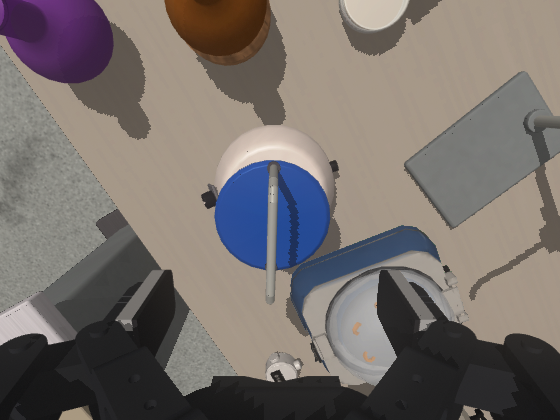

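The wrist view shows the bar from (274,167) to (269,301), between the open fingers and nearly along tool x.

Run:
```python
from h import *
c=manip.get_calibration('wrist')
a=ray(c,274,167,.187);b=ray(c,269,301,.187);m=(a+b)/2;u=(a-b)/np.linalg.norm(a-b)
print(a,b,m,np.linalg.norm(a-b),np.degrees(np.arctan2(u[1],u[0])))
print(rel(np.r_[(m+.021*u)[:2],.184]))
```

```text
[0.52316476 0.1900814  0.187     ] [0.47795018 0.11295069 0.187     ] [0.50055747 0.15151605 0.187     ] 0.08940640791622122 59.62085880539081
[ 0.31146423 -0.02720055  1.52601733]
```

Run:
```python
from h import *
a,d,c=cam('wrist');p=cloud(c,d);im=a.astype(int)
print(manip.get_obs()['position'])
r,g,b=im[...,0],im[...,1],im[...,2]
k=(b>120)&(r<80)&(abs(p[...,2]-.13)<.012)&(abs(p[...,1]-.145)<.08)
print(np.median(p[k],0),cv2.minEnclosingCircle(p[k][:,:2].astype(np.float32)))
k=(p[...,2]>.175)&(p[...,2]<.2)&(abs(p[...,1]-.145)<.06)&(abs(p[...,0]-.5)<.04)
q=p[k];print(len(q),q.min(0),q.max(0),np.median(q,0));
if len(q)>20:
    x=cv2.fitLine(q[:,:2].astype(np.float32),1,0,.01,.01).ravel();print(x,np.degrees(np.arctan2(x[1],x[0])))
    s=(q[:,:2]-x[2:])@x[:2];print(s.min(),s.max(),x[2:]+x[:2]*(s.min()+s.max())/2)
```

```text
[0.50497569 0.1553669  0.26032065]
[0.49773424 0.14601056 0.12953066] ((0.4991987943649292, 0.141214057803154), 0.04594944417476654)
1203 [0.47684762 0.10596221 0.17515292] [0.52297239 0.17907143 0.19364924] [0.50344907 0.14832967 0.19117757]
[0.5086791  0.8609562  0.5061752  0.15239474] 59.42411
-0.053699039375403955 0.03059991020058475 [0.5003002  0.14245107]
```

```bash
python3 -m pendant '[[0.14,0.05,0.5,0,0,0.1,1],[0.14,0.05,1,0,0,0.1,1],[0.14,0.05,1.5,0,0,0.1,1],[0.14,0.05,1.53,0,0,0.1,1],[0.14,0.05,1.53,0,0,0.1,-1],[0.14,0.05,1.53,0,0,0.1,-1],[0.14,0.05,1.53,0,0,0.1,-1],[0.14,0.05,1.53,0,0,0.1,-1],[0.14,0.05,1.53,0,0,0.1,-1],[0.14,0.05,1.53,0,0,0.1,-1]]' 60
```

```text
clock: 4.05
position: [0.5108, 0.1596, 0.1838]
ee_rot: [0.862, 0.506, 0.0, -0.0]
ft_force: [-0.3, 1.1, 0.5]
grip_width: 0.042
grasp_force: 58.8
```

```bash
python3 -m pendant '[[0,0,-0.5,0,0,0,-1],[0,0,-1.1,0,0,0,-1],[0,0,-1.65,0,0,0,-1],[-0.2,0.5,-1.65,0,0,-0.8,-1],[-0.4,1,-1.65,0,0,-1.8,-1],[-0.7,1.5,-1.65,0,0,-2.8,-1],[-0.9,2,-1.65,0,0,-3.8,-1],[-1.1,2.3,-1.65,0,0,-4.5,-1],[-1.1,2.43,-1.65,0,0,-5,-1],[-1.1,2.43,-1.65,0,0,-5,-1]]' 60
python3 - <<'E'
from h import *
a,d,c=cam('scene');save('s3.png',cv2.resize(a[120:300,160:430],(800,533)));ps=cloud(c,d)
a,d,c=cam('wrist');pw=cloud(c,d);save('w3.png',a)
o=manip.get_obs();print(o['clock'],o['position'],o['grip_width'],o['grasp_force'])
print(R.from_quat(o['ee_rot']).as_matrix().round(3))
for n,p in(('s',ps),('w',pw)):
    k=(p[...,2]>.2)&(p[...,2]<.26)&(abs(p[...,0]-.7)<.08)&(abs(p[...,1]-.05)<.03)&(p[...,0]>.64)
    q=p[k];print(n,len(q))
    for x in np.arange(.645,.78,.01):
        s=q[abs(q[:,0]-x)<.005]
        if len(s):print(np.round(np.median(s,0),4),s[:,2].max().round(4),len(s))
E
```

```text
clock: 5.3
position: [0.5902, 0.0519, 0.266]
ee_rot: [0.638, 0.77, -0.0, -0.0]
ft_force: [-0.1, 0.4, -0.5]
grip_width: 0.047
grasp_force: 58.8
5.4 [0.58984571 0.05270741 0.26609352] 0.04190921151946372 58.82116422057152
[[-0.186  0.982 -0.   ]
 [ 0.982  0.186  0.   ]
 [ 0.    -0.    -1.   ]]
s 330
[0.6545 0.0411 0.2428] 0.2508 22
[0.6648 0.0422 0.2317] 0.2345 10
[0.6761 0.045  0.2285] 0.2315 14
[0.6851 0.0479 0.2294] 0.2312 13
[0.6949 0.0496 0.2322] 0.235 17
[0.7056 0.051  0.2342] 0.2361 13
[0.7141 0.0532 0.2359] 0.2366 12
[0.7251 0.0564 0.2346] 0.2365 12
[0.7353 0.0588 0.234 ] 0.2364 12
[0.7448 0.0598 0.2345] 0.2368 12
[0.7569 0.0615 0.237 ] 0.248 79
[0.7669 0.062  0.2444] 0.2597 65
[0.7739 0.06   0.2436] 0.2597 49
w 2768
[0.6553 0.0467 0.2461] 0.2509 415
[0.6654 0.0488 0.2321] 0.2415 229
[0.6752 0.0503 0.2292] 0.2316 275
[0.6854 0.052  0.2297] 0.2327 313
[0.695  0.054  0.2331] 0.2371 362
[0.705  0.0561 0.2352] 0.2374 300
[0.7151 0.0583 0.2351] 0.2372 312
[0.7251 0.0603 0.2351] 0.2375 308
[0.7339 0.0622 0.235 ] 0.237 254
```

View pics/s3.png

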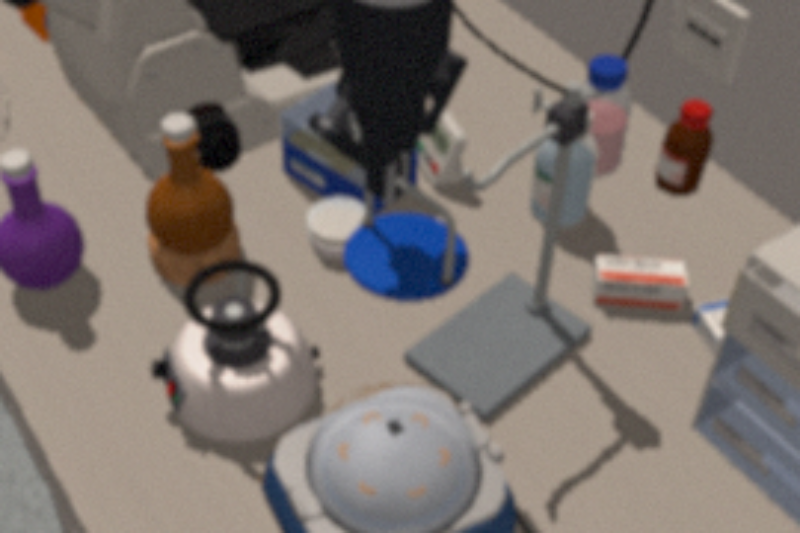

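View pics/w3.png

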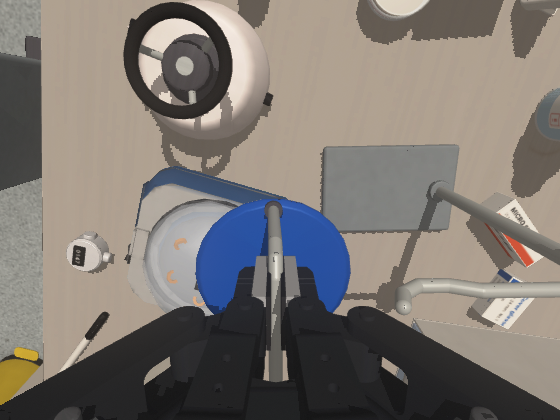

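The cover hangs level in the grip. The hook tip is at (404,306) in the wrist view. The bar is parallel to tool x and the path over the tip is clear.

```bash
python3 -m pendant '[[0.05,0.4,0,0,0,0,-1],[0.05,0.8,0,0,0,0,-1],[0.05,1.2,0,0,0,0,-1],[0.05,1.5,0,0,0,0,-1],[0.05,1.64,0,0,0,0,-1],[0.05,1.64,0.2,0,0,0,-1],[0.05,1.64,0.4,0,0,0,-1],[0.05,1.64,0.6,0,0,0,-1],[0.05,1.64,0.7,0,0,0,-1],[0.05,1.64,0.7,0,0,0,-1]]' 60
python3 - <<'E'
from h import *
a,d,c=cam('scene');A=cv2.resize(a[130:270,230:400],(400,330))
a,d,c=cam('wrist');B=cv2.resize(a[180:420,150:450],(400,330));save('h4.png',np.hstack([A,B]))
print(manip.get_obs()['ft_force'],manip.get_obs()['position'])
E
```

```text
clock: 6.65
position: [0.6699, 0.0702, 0.2309]
ee_rot: [0.637, 0.771, -0.0, -0.0]
ft_force: [0.5, 0.1, -1.2]
grip_width: 0.044
grasp_force: 58.8
[-0.30831735 -1.16437186 -0.84661913] [0.67026879 0.07020979 0.23164811]
```

View pics/h4.png

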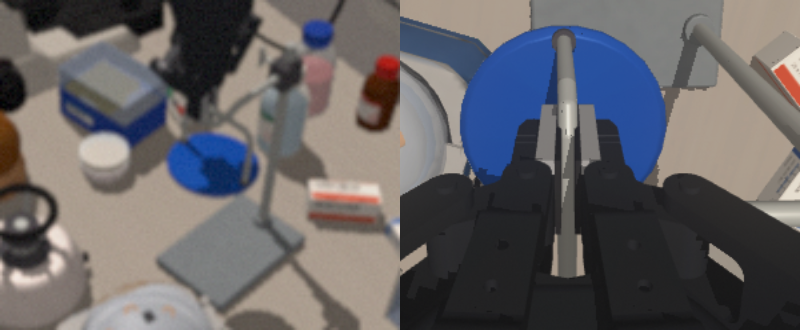

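The bar lies above the hook dip and the hook sits inside the handle. I'll lower the last few millimetres and let go gently.

```bash
python3 -m pendant '[[0,0,0.04,0,0,0,-1],[0,0,0.08,0,0,0,-1],[0,0,0.08,0,0,0,-0.9],[0,0,0.08,0,0,0,-0.85],[0,0,0.08,0,0,0,-0.8],[0,0,0.08,0,0,0,-0.7],[0,0,0.08,0,0,0,-0.6],[0,0,0.08,0,0,0,-0.5],[0,0,0.08,0,0,0,-0.4],[0,0,0.08,0,0,0,-0.4]]' 60
python3 - <<'E'
from h import *
a,d,c=cam('scene');A=cv2.resize(a[130:270,230:400],(400,330))
a,d,c=cam('wrist');B=cv2.resize(a[180:420,150:450],(400,330));save('h5.png',np.hstack([A,B]))
print(manip.get_obs()['ft_force'],manip.get_obs()['position'])
E
```

```text
clock: 8.0
position: [0.6701, 0.0702, 0.2273]
ee_rot: [0.637, 0.771, 0.0, -0.0]
ft_force: [0.1, -0.6, -0.5]
grip_width: 0.299
grasp_force: 0.0
[ 0.07146198 -0.11364582 -0.23499208] [0.67013438 0.07019672 0.22729817]
```

View pics/h5.png

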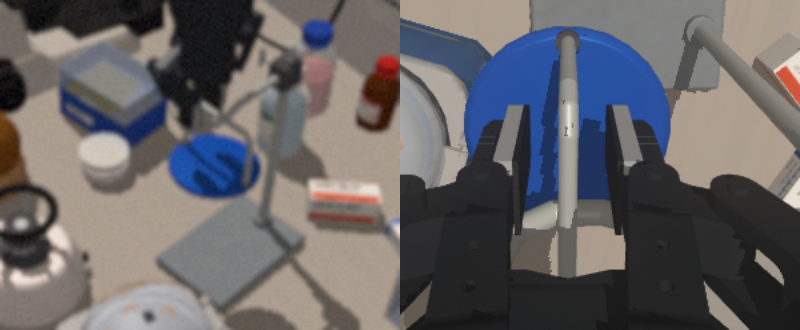

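The cover hangs on the hook near the bar's middle, with the fingers clear. I'll withdraw straight up, then check the cover, ring and flask surroundings.

```bash
python3 -m pendant '[[0,0,0,0,0,0,-0.2],[0,0,0,0,0,0,-0.2],[0,0,-0.2,0,0,0,-0.2],[0,0,-0.5,0,0,0,-0.2],[0,0,-0.8,0,0,0,-0.2],[0,0,-1.2,0,0,0,-0.2],[0,0,-1.6,0,0,0,0],[0,0,-2,0,0,0,0.3],[0,0,-2,0,0,0,0.6],[0,0,-2,0,0,0,1]]' 60
python3 - <<'E'
from h import *
for n in('top','scene'):
    a,d,c=cam(n);p=cloud(c,d);im=a.astype(int);r,g,b=im[...,0],im[...,1],im[...,2]
    k=(b>100)&(r<80)&(p[...,2]>.13)&(p[...,2]<.22)&(p[...,0]>.6)&(p[...,0]<.74)&(abs(p[...,1]-.05)<.09)
    print(n,'cover',k.sum(),np.median(p[k],0) if k.any() else '')
    k=(im.sum(-1)<170)&(p[...,2]>.105)&(p[...,2]<.14)&(np.hypot(p[...,0]-.499,p[...,1]-.141)<.06)
    q=p[k];print('ring',len(q),np.median(q,0),cv2.minEnclosingCircle(q[:,:2].astype(np.float32)))
    k=(p[...,2]>.155)&(p[...,2]<.18)&(np.hypot(p[...,0]-.537,p[...,1]-.308)<.03)
    q=p[k];print('stopper',len(q),q[:,2].max(),cv2.minEnclosingCircle(q[:,:2].astype(np.float32)))
    k=(p[...,2]>.09)&(np.hypot(p[...,0]-.537,p[...,1]-.308)<.11)&(np.hypot(p[...,0]-.537,p[...,1]-.308)>.046)
    q=p[k];print('near',len(q),np.round(q[::max(1,len(q)//8)],3))
E
```

```text
clock: 9.35
position: [0.67, 0.0702, 0.3268]
ee_rot: [0.637, 0.771, -0.0, -0.0]
ft_force: [-0.3, -0.7, -0.5]
grip_width: 0.979
grasp_force: 0.0
top cover 0 
ring 0 [nan nan nan] ((0.0, 0.0), 0.0)
stopper 93 0.1736722292515025 ((0.5392880439758301, 0.3099205791950226), 0.01450316235423088)
near 217 [[0.608 0.389 0.092]
 [0.573 0.41  0.166]
 [0.573 0.411 0.114]
 [0.557 0.41  0.165]
 [0.557 0.41  0.124]
 [0.542 0.418 0.173]
 [0.54  0.414 0.148]
 [0.537 0.408 0.128]
 [0.527 0.416 0.099]]
scene cover 724 [0.66660128 0.04514221 0.17292499]
ring 227 [0.49606866 0.14295016 0.1213084 ] ((0.4985455274581909, 0.13773085176944733), 0.039561763405799866)
stopper 83 0.167563652487849 ((0.5401487946510315, 0.30972251296043396), 0.014992352575063705)
near 371 [[0.545 0.417 0.23 ]
 [0.553 0.409 0.17 ]
 [0.556 0.412 0.154]
 [0.544 0.41  0.146]
 [0.543 0.411 0.136]
 [0.534 0.413 0.128]
 [0.533 0.415 0.116]
 [0.542 0.412 0.103]
 [0.537 0.411 0.092]]
  return _methods._mean(a, axis=axis, dtype=dtype,
  ret = um.true_divide(
```

```bash
python3 -m pendant '[[0.9,-0.3,0,0,0,0.9,1],[1.8,-0.6,0,0,0,1.8,1],[2.7,-0.9,0,0,0,2.7,1],[3.6,-1.2,0,0,0,3.6,1],[4.5,-1.5,0,0,0,4.5,1],[5.19,-1.68,0.4,0,0,5.4,1],[5.19,-1.68,1,0,0,5.7,1],[5.19,-1.68,1.5,0,0,5.7,1],[5.19,-1.68,1.8,0,0,5.7,1],[5.19,-1.68,1.8,0,0,5.7,1]]' 60
python3 - <<'E'
from h import *
manip.camera('scene')
for i in range(2):
    a,d,c=cam('wrist')
p=cloud(c,d)
k=(p[...,2]>.157)&(p[...,2]<.18)&(np.hypot(p[...,0]-.537,p[...,1]-.308)<.04)
q=p[k];print('stopper',len(q),np.median(q,0),cv2.minEnclosingCircle(q[:,:2].astype(np.float32)))
k=(p[...,2]>.03)&(p[...,2]<.15)&(np.hypot(p[...,0]-.537,p[...,1]-.308)<.06)
q=p[k];print('ball',len(q),cv2.minEnclosingCircle(q[:,:2].astype(np.float32)))
for r in manip.trace('flask','wrist')[:2]:print(r['p'],r['box'])
save('w6.png',a)
o=manip.get_obs();print(o['clock'],o['position'],R.from_quat(o['ee_rot']).as_matrix().round(3))
E
```

```text
clock: 10.7
position: [0.5385, 0.309, 0.2363]
ee_rot: [0.886, 0.463, -0.001, 0.0]
ft_force: [0.0, 0.0, 0.3]
grip_width: 1.0
grasp_force: 0.0
stopper 1658 [0.54173625 0.31398639 0.16581161] ((0.540492057800293, 0.31260594725608826), 0.014764944091439247)
ball 5498 ((0.5416803956031799, 0.31387072801589966), 0.041938070207834244)
0.88 [226.7, 137.3, 320.4, 248.3]
0.87 [50.3, 174.6, 176.6, 280.4]
10.9 [0.53943894 0.30943289 0.23844206] [[ 0.571  0.821  0.001]
 [ 0.821 -0.571  0.001]
 [ 0.002  0.    -1.   ]]
```

View pics/w6.png

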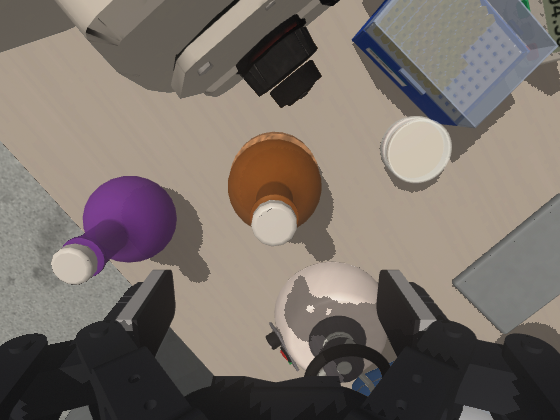

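The amber flask is at (275,185) in the wrist view, centred between the fingers. The purple one at (130,220) is clear of them, and so is the black knob at (285,65).

```bash
python3 -m pendant '[[0.05,0,0.6,0,0,0,1],[0.05,0,1.2,0,0,0,1],[0.05,0,1.8,0,0,0,1],[0.05,0,2.33,0,0,0,1],[0.05,0,2.33,0,0,0,1],[0.05,0,2.33,0,0,0,-1],[0.05,0,2.33,0,0,0,-1],[0.05,0,2.33,0,0,0,-1],[0.05,0,2.33,0,0,0,-1],[0.05,0,2.33,0,0,0,-1]]' 70
```

```text
clock: 12.15
position: [0.5404, 0.3119, 0.1217]
ee_rot: [0.886, 0.464, 0.0, -0.0]
ft_force: [-2.0, -0.3, 5.9]
grip_width: 0.311
grasp_force: 68.4
```

```bash
python3 -m pendant '[[0,0,-0.3,0,0,0,-1],[0,0,-0.8,0,0,0,-1],[0,0,-1.3,0,0,0,-1],[0,0,-1.8,0,0,0,-1],[0,0,-2.3,0,0,0,-1],[0,0,-2.8,0,0,0,-1],[0,0,-2.8,0,0,0,-1],[0,0,-2.8,0,0,0,-1],[0,0,-2.8,0,0,0,-1],[0,0,-2.8,0,0,0,-1]]' 70
python3 - <<'E'
from h import *
for n in('top','scene','wrist'):
    a,d,c=cam(n);p=cloud(c,d);im=a.astype(int)
    k=(im.sum(-1)<200)&(p[...,2]>.108)&(p[...,2]<.135)&(np.hypot(p[...,0]-.499,p[...,1]-.141)<.055)
    q=p[k];print(n,'ring',len(q))
    if len(q)<20: continue
    print(np.median(q,0),cv2.minEnclosingCircle(q[:,:2].astype(np.float32)),q.min(0),q.max(0))
    A=np.c_[2*q[:,:2],np.ones(len(q))];s=np.linalg.lstsq(A,(q[:,:2]**2).sum(1),rcond=None)[0];print('fit',s[:2],np.sqrt(s[2]+s[:2]@s[:2]))
    if n=='scene':
        k=(np.hypot(p[...,0]-.54,p[...,1]-.312)<.05)&(p[...,2]>.15);q=p[k]
        for z in(.17,.2,.23,.25,.265,.275,.29):
            w=q[abs(q[:,2]-z)<.005]
            if len(w):print(z,np.median(w,0).round(4),len(w))
o=manip.get_obs();print(o['clock'],o['position'],o['ft_force'],o['grasp_force'],R.from_quat(o['ee_rot']).as_matrix().round(3))
E
```

```text
clock: 13.4
position: [0.5401, 0.3112, 0.26]
ee_rot: [0.886, 0.463, -0.001, 0.0]
ft_force: [0.1, 0.2, -2.0]
grip_width: 0.312
grasp_force: 69.0
top ring 133
[0.49510408 0.12720772 0.12311463] ((0.49767956137657166, 0.1380971074104309), 0.03687141463160515) [0.46432282 0.10230758 0.11685415] [0.53184776 0.17446277 0.13194103]
fit [0.49853725 0.13855351] 0.03375456928437974
scene ring 276
[0.49576466 0.1343327  0.12155342] ((0.4982190430164337, 0.13835418224334717), 0.03965441510081291) [0.46105146 0.09914722 0.11084604] [0.53525597 0.17562019 0.12597028]
fit [0.49864454 0.13711518] 0.03494949715248549
0.17 [0.5255 0.2836 0.1712] 19
0.2 [0.5242 0.2757 0.2006] 118
0.23 [0.5313 0.2934 0.2297] 178
0.25 [0.5337 0.2996 0.251 ] 55
0.265 [0.535  0.2995 0.2647] 82
0.275 [0.5345 0.2995 0.2747] 78
0.29 [0.5333 0.3007 0.2898] 112
wrist ring 2
13.55 [0.54026133 0.31133287 0.26047712] [ 0.04529479  0.68139985 -2.62046471] 68.98597329854965 [[ 0.57   0.821 -0.   ]
 [ 0.821 -0.57  -0.   ]
 [-0.    -0.    -1.   ]]
```

```bash
python3 -m pendant '[[-0.5,0.2,0,0,0,0,-1],[-1.1,0.43,0,0,0,0,-1],[-1.7,0.66,0,0,0,0,-1],[-2.3,0.89,0,0,0,0,-1],[-2.9,1.12,0,0,0,0,-1],[-3.2,1.24,0,0,0,0,-1],[-3.3,1.28,0,0,0,0,-1],[-3.3,1.28,0.2,0,0,0,-1],[-3.3,1.28,0.5,0,0,0,-1],[-3.3,1.28,0.7,0,0,0,-1]]' 70
python3 - <<'E'
from h import *
a,d,c=cam('scene');A=cv2.resize(a[140:290,170:340],(400,353));ps=cloud(c,d);b,d,c2=cam('wrist')
B=cv2.resize(b[80:400,120:460],(400,353));save('p7.png',np.hstack([A,B]))
o=manip.get_obs();print(o['clock'],o['position'],o['ft_force'],o['grasp_force'])
E
```

```text
clock: 14.8
position: [0.4983, 0.1399, 0.224]
ee_rot: [0.886, 0.464, -0.001, 0.0]
ft_force: [-0.2, 0.0, -1.8]
grip_width: 0.316
grasp_force: 69.2
14.9 [0.49804333 0.1394532  0.22400392] [ 0.19915522 -0.13273931 -2.02519951] 69.20179545879364
```

View pics/p7.png

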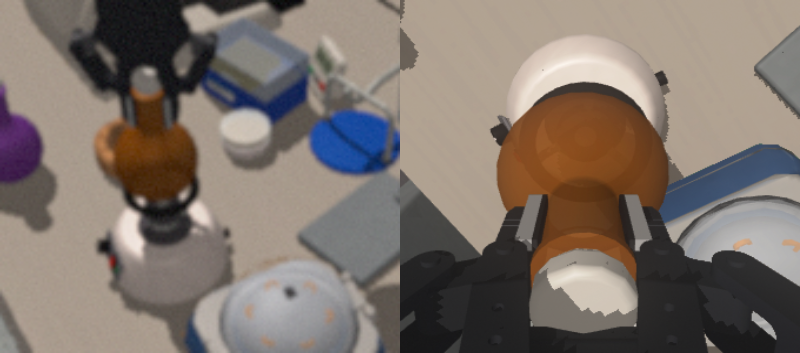

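The flask is upright and centred above the ring, and the cover is still on its hook. I'll lower it slowly into the ring.

```bash
python3 -m pendant '[[0,0,0.03,0,0,0,-1],[0,0,0.06,0,0,0,-1],[0,0,0.09,0,0,0,-1],[0,0,0.12,0,0,0,-1],[0,0,0.15,0,0,0,-1],[0,0,0.18,0,0,0,-1],[0,0,0.21,0,0,0,-1],[0,0,0.24,0,0,0,-1],[0,0,0.26,0,0,0,-1],[0,0,0.26,0,0,0,-1]]' 70
```

```text
clock: 16.15
position: [0.4991, 0.1396, 0.2131]
ee_rot: [0.886, 0.464, 0.001, -0.0]
ft_force: [0.9, 0.9, 2.0]
grip_width: 0.315
grasp_force: 69.3
```

```bash
python3 -m pendant '[[0,0,0.02,0,0,0,-1],[0,0,0.04,0,0,0,-1],[0,0,0.06,0,0,0,-1],[0,0,0.08,0,0,0,-1],[0,0,0.1,0,0,0,-1],[0,0,0.12,0,0,0,-1],[0,0,0.14,0,0,0,-1],[0,0,0.16,0,0,0,-1],[0,0,0.16,0,0,0,-1],[0,0,0.16,0,0,0,-1]]' 70
```

```text
clock: 17.4
position: [0.4993, 0.1396, 0.2055]
ee_rot: [0.886, 0.463, 0.001, -0.0]
ft_force: [0.8, 1.3, 9.6]
grip_width: 0.318
grasp_force: 70.1
```

```bash
python3 -m pendant '[[0,0,0.01,0,0,0,-1],[0,0,0.02,0,0,0,-1],[0,0,0.03,0,0,0,-1],[0,0,0.04,0,0,0,-1],[0,0,0.05,0,0,0,-1],[0,0,0.06,0,0,0,-1],[0,0,0.07,0,0,0,-1],[0,0,0.08,0,0,0,-1],[0,0,0.08,0,0,0,-1],[0,0,0.08,0,0,0,-1]]' 70
python3 - <<'E'
from h import *
a,d,c=cam('scene');A=cv2.resize(a[120:290,170:400],(800,591));save('f8.png',A)
o=manip.get_obs();print(o['clock'],o['position'],o['ft_force'],o['grasp_force'])
E
```

```text
clock: 18.65
position: [0.4997, 0.1399, 0.2021]
ee_rot: [0.886, 0.464, 0.001, -0.0]
ft_force: [1.0, 2.1, 13.4]
grip_width: 0.317
grasp_force: 70.6
18.7 [0.49967716 0.13988105 0.20209713] [ 0.96413097  1.15012766 13.12731421] 70.63647240400314
```

View pics/f8.png

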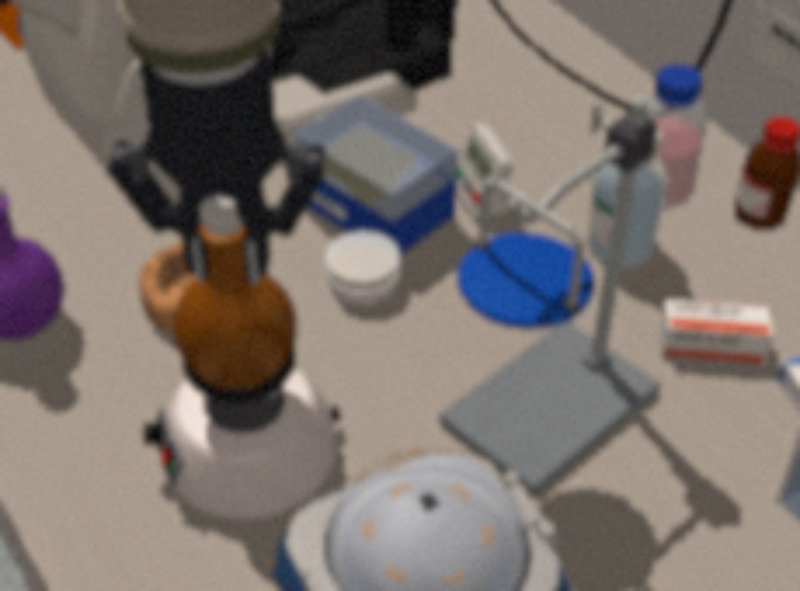

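The ring is down on the hub, the flask is upright, and the cover hangs on the hook (525,275). I'll press slightly more for margin and then hand in.

```bash
python3 -m pendant '[[0,0,0.01,0,0,0,-1],[0,0,0.02,0,0,0,-1],[0,0,0.03,0,0,0,-1],[0,0,0.04,0,0,0,-1],[0,0,0.04,0,0,0,-1],[0,0,0.04,0,0,0,-1],[0,0,0.04,0,0,0,-1],[0,0,0.04,0,0,0,-1],[0,0,0.04,0,0,0,-1],[0,0,0.04,0,0,0,-1]]' 70 && python3 -c "
from workcell import manip
print(manip.hand_in())"
```

```text
clock: 19.95
position: [0.5002, 0.1403, 0.2016]
ee_rot: [0.886, 0.464, 0.002, -0.0]
ft_force: [-2.8, 2.0, 26.4]
grip_width: 0.316
grasp_force: 71.9
the job is handed in; nothing more can be done
None
```

The job is handed in at about 20 s: the cover hangs on the hook, and the gripped amber flask holds the mixer ring down against its stop with about 28 N; the hand-in returned no verdict.

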